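Load the sample tray and hold it over the reader

ROBOT

A 6-joint arm with a two-finger parallel gripper is mounted at the origin on the work surface. World frame = base frame: x ahead of the robot, y to its left, z up, the work surface at z = 0. Lengths are in m, angles in degrees, forces in N, time in s.
With the tool pointing down it reaches from about 0.3 to 0.75 m from the base axis. Payload 8.5 kg.
Tool frame: the origin (TCP) lies midway between the tips of the shut fingers; the grasp point (between the pads) lies 19 mm behind it; z points along the fingers, y is the direction in which the jaws open and shut (so a half turn about z gives the same grasp; the last joint's range is limited). The gripper opens to 85 mm and grips with 20 to 120 N. Pads are 22 mm wide; open, the fingers measure 114 mm over their backs; the gripper's body (76 mm by 85 mm) begins 54 mm behind the grasp point. The pads swing forward as they close: fully open they stand 13 mm farther back than shut.
Start: joints at [-80.632, 21.807, 74.336, -0, 83.858, -12.336], TCP at [0.203, -0.511, 0.231] pointing down, gripper open.
Joint ranges: [-178.18, 178.18], [-50.72, 133.34], [12.68, 142.11], [-81.47, 261.47], [9.98, 163.14], [-165.26, 165.26]. Speed limits (degrees/s): [136.94, 136.94, 180, 180, 180, 180].

INTERFACE

Orientations are given as a 3x3 rotation matrix whose columns are the frame's x, y, z axes.
In Python, from rig import status, eyes, env gives the robot as it stands. The module is installed in compiled form; this text tells all that it offers.
- The arm moves only by the tool play_rows, never from a script. Its argument "targets" is text: rows parted by semicolons, each of 5 numbers parted by spaces: the shift along the tool's x, y, z in m, then the turn about the tool's z in rad, then the closure, from 0 (fully open) to 1 (shut). A call has 1 to 5 rows; each row is the pose to reach, as a shift and turn from the pose commanded when the call began, along the tool's axes at that moment; what a row does not reach only later rows make up. A row lasts 1/10 s, in which the tool goes at most 50 mm and 8.59 degrees, less where a joint would pass 70% of its speed; a pose out of reach is approached as far as the arm can. A call with a gripper value outside its range is refused whole. The fingers move at their own pace and stop on an object; "force" is the grip in N (left out, the last holds). Time passes only in rows, so rows that repeat a pose let the fingers close. It gives the time, the measured TCP pose, the force and the opening at its end, in the units of the state.
- status.observe(): the state, without advancing time (a new reading comes with each control period).
- eyes.get_image(name): name is "side" or "top"; returns a dict with "pixels" (384x512x3 uint8, red, green, blue), "range_z" (384x512 float32, m along the optical axis (not along the pixel's ray), 0 where there is no reading), "mtx" (3x3 intrinsics, pixels), "k1" (the pictures are not rectified: a ray, as slopes to the right and down, at radius r is drawn at 1 + k1 r^2 times it, then the intrinsics apply), "world_to_cam" (4x4, takes a point from world to camera coordinates). Camera axes: x right, y up, looking along -z (the intrinsics and any distortion apply to the point x, -y, -z); pixel columns grow to the right and rows downward; lengths in m; the calibration is good to about 2 mm. A picture is of the moment at which its call begins.
- env.close_job(): hands the job in, once; it reports no verdict.
The state is a dict: "time_s": time; "q": joint angles; "qvel": joint speeds; "joint_efforts": joint torques, N m; "position": TCP position; "tool_rot": TCP orientation; "ft_force": force on the tool from outside, world axes, zero at the start; "wrist_torque": the same for the moment, N m; "grip_width": finger opening in m.
Only numpy, scipy, OpenCV 4.12 (cv2) and the standard library are available. Lean on these libraries where they do the work, as an engineer would, in place of code of your own. Each camera call takes 0.05 s, during which the arm holds its last target.

TASK

Stand the tabbed sample block upright in the tray's empty pocket with its tab in the notch, fully down, and let go of it. Then take the tray by its fin, lift it off the black stand and carry it over to the reader without letting the loose steel ball leave its pocket, and finish while still holding the tray level and still, with the ball pocket over the middle of the reader's big round window and the tray's underside about 80 mm above the plate. Leave the plain block and the glass dish where they stand.

Things in the scene. Friction and masses are not known exactly. Their poses are not given: they have to be found in the camera images.
- block_mid (a point): Centre (half-way up) of the grey upright tabbed sample block: 40 (x) x 30 (y) x 60 mm tall, lowest 6 mm narrower by 2 mm all round, about 80 g, small round glass on top. Its z axis points up; its x axis points to the side that carries the tab, a 12 mm wide, 10 mm tall lug (1 to 11 mm above the underside) that stands 10 mm out of that face. It stands on the bench at the start. Grip it across y (30 mm), at or above mid height, so that the fingertips stay above the pocket walls.
- block_tab (a point): End of the block's tab: 30 mm from the block's axis along its x, 6 mm above its underside.
- tray_seat (a point): Point in the tray's block pocket where the block's centre (point block_mid) lies when it is fully seated; 36 mm above the tray's underside, 80 mm along the tray's x from the fin. Axes as the tray. The pocket floor is 30 mm below this point; inside it is 45 (x) x 35 (y) mm, with walls 4 mm thick and 7 mm high; its wall on the tray's +x side has an 18 mm wide notch for the tab, so the block goes in with its x axis along the tray's x.
- tray_notch (a point): Where the end of the tab lies when the block is seated: 110 mm along the tray's x from the fin, 12 mm above the underside.
- tray_grip (a point): Grip point on the tray's fin: middle of the fin, 70 mm above the tray's underside. The fin is a straight upright blade 60 mm long (tray x), 14 mm thick (tray y), rising to 90 mm above the underside. Axes: x along the tray towards the block pocket, y across, z up. Grip it across y.
- tray: The bare aluminium tray, 230 (x) x 90 (y) mm, 6 mm thick, about 300 g, loose on the stand; origin at the centre of its underside, x towards the block pocket, z up. Fin in the middle, block pocket at +80 mm, ball pocket at -80 mm along x. Loaded, it balances near the fin.
- ball_pocket (a point): Centre of the ball when it rests in the middle of the round ball pocket: 80 mm from the fin along the tray's -x, 18 mm above the underside. The pocket is a ring of 32 mm inner diameter whose rim stands only 3 mm above its flat floor: the ball rolls about in it and climbs out if the tray is tipped by some 40 degrees or jerked.
- ball_center (a point): Centre of the loose steel ball, 24 mm diameter, about 56 g, lying in the tray's ball pocket from the start.
- stand: Low black stand that the tray lies on, fixed; top 290 (x) x 170 (y) mm, 30 mm above the bench; origin at the bench under its centre.
- reader: The reader, fixed: a brushed metal plate 200 (x) x 160 (y) mm on a white housing, top 40 mm above the bench; origin at the bench under its centre. It bears six small discs (28 mm) and one big window.
- window (a point): Centre of the reader's one big round window (52 mm glass, dark surround of 60 mm), flush with the plate's top; 50 mm from the plate's centre along the reader's -x. Its z axis points up.
- spare_mid (a point): Centre of the plain sample block, just like the tabbed one but without a tab; stands on the bench. Not to be disturbed.
- dish_mid (a point): Centre of a shallow glass dish, 64 mm diameter, 14 mm high, on the bench. Not to be disturbed.
Things that resemble listed ones, but are neither listed nor needed, are in the scene too. What is shaped like the tray but brown or green is not meant. Leave any green look-alike of the part that bears block_mid alone.

How it is judged:
By the outcome, as a careful person would: the job done as asked, in the order asked, and still so for the second after the job is handed in, while the arm keeps its last pose, push and grip.
It also fails if it takes over 58 s, if anything falls off the work surface, if the arm or the gripper's body presses on something with over 40 N, if the wrist force passes 120 N, or if a joint passes its speed limit or range.

## Working session

There is one attempt and no reset: what is moved stays moved. The work goes in short steps, Python scripts to look and compute and a tool call to move; the robot and the scene stay as the last step left them, time stands still between calls to the robot, and variables do not carry over. Pictures are saved under pics/ and viewed, and the job is handed in when it is done.

Besides the shell and the picture viewer there is one more tool, called after "Request:" in YAML: its name, and indented under it one key for each argument. play_rows: Moves the arm, as the interface text tells. Its arguments: {"type":"object","properties":{"targets":{"type":"string"},"force":{"type":"number"}},"required":["targets"]}

```bash
mkdir -p pics
cat > h.py <<'E'
import numpy as np, cv2
from rig import status, eyes, env
def snap(name,tag):
    im=eyes.get_image(name)
    np.savez(f'pics/{tag}.npz',**{k:np.array(v) for k,v in im.items()})
    cv2.imwrite(f'pics/{tag}.png',im['pixels'][:,:,::-1]); return im
def load(tag):
    d=np.load(f'pics/{tag}.npz'); return {k:d[k] for k in d.files}
def ray(im,u,v):
    K=im['mtx'];k1=float(im['k1'])
    d=cv2.undistortPoints(np.array([[[u,v]]],float),K,np.array([k1,0,0,0,0.]))[0,0]
    T=np.linalg.inv(im['world_to_cam']); dc=np.array([d[0],-d[1],-1.])
    return T[:3,3],T[:3,:3]@dc
def onz(im,u,v,z):
    o,d=ray(im,u,v); t=(z-o[2])/d[2]; return o+t*d
def proj(im,P):
    p=im['world_to_cam']@np.r_[P,1]; x,y=p[0]/-p[2],-p[1]/-p[2]
    r2=x*x+y*y; s=1+float(im['k1'])*r2; K=im['mtx']
    return np.array([K[0,0]*x*s+K[0,2],K[1,1]*y*s+K[1,2]])
def cloud(im):
    h,w=im['range_z'].shape
    uv=np.stack(np.meshgrid(np.arange(w),np.arange(h)),-1).reshape(-1,1,2).astype(float)
    d=cv2.undistortPoints(uv,im['mtx'],np.array([float(im['k1']),0,0,0,0.])).reshape(-1,2)
    z=im['range_z'].reshape(-1)
    pc=np.c_[d[:,0]*z,-d[:,1]*z,-z]; T=np.linalg.inv(im['world_to_cam'])
    W=pc@T[:3,:3].T+T[:3,3]; W[z==0]=np.nan
    return W.reshape(h,w,3)
def crop(im,c,f,name):
    u0,v0,u1,v1=c; p=im['pixels'][v0:v1,u0:u1,::-1]
    cv2.imwrite(f'pics/{name}.png',cv2.resize(p,None,fx=f,fy=f,interpolation=cv2.INTER_CUBIC))
E
python3 - <<'E'
from h import *
s=status.observe()
print(s['time_s'],s['position'],s['tool_rot'],s['grip_width'])
for n in('top','side'):
    im=snap(n,n+'0'); print(n,im['mtx'],im['k1'],np.linalg.inv(im['world_to_cam'])[:3].round(3))
E
```

```text
0.0 [ 0.20334555 -0.51070878  0.23069583] [[ 9.29107728e-01  3.69809102e-01 -2.40307197e-04]
 [ 3.69809037e-01 -9.29106603e-01  1.48164003e-03]
 [ 3.24652965e-04 -1.46547097e-03 -9.99998873e-01]] 0.08515618030134484
top [[453.15598694   0.         255.33268353]
 [  0.         453.15598694 185.08547291]
 [  0.           0.           1.        ]] -0.11151300548117227 [[ 0.028  0.998 -0.05   0.438]
 [-1.     0.028 -0.007 -0.037]
 [-0.006  0.05   0.999  1.216]]
side [[383.52544822   0.         240.70583461]
 [  0.         383.52544822 191.34503247]
 [  0.           0.           1.        ]] -0.10332864266223903 [[-0.748  0.493 -0.445  0.092]
 [-0.664 -0.558  0.498  0.426]
 [-0.003  0.667  0.745  0.749]]
```

View pics/top0.png

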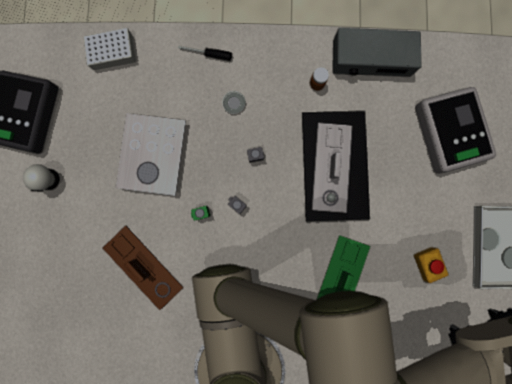

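View pics/side0.png

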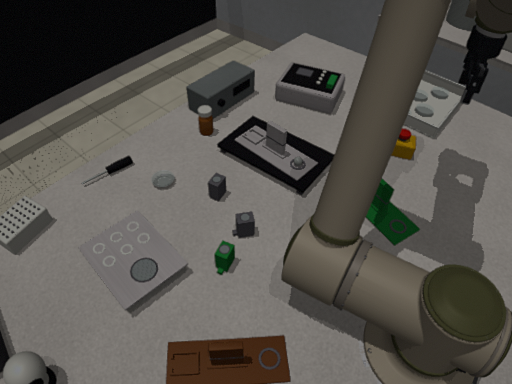

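Run:
```python
from h import *
t=load('top0');s=load('side0')
a=[]
crop(t,(190,135,280,225),6,'ct'); crop(s,(190,160,270,280),6,'cs')
crop(t,(295,105,375,225),5,'ctray'); crop(s,(210,110,340,195),6,'cstray')
A=cv2.imread('pics/ct.png');B=cv2.imread('pics/cs.png')
B=cv2.resize(B,(360,540));cv2.imwrite('pics/cblocks.png',np.hstack([cv2.resize(A,(420,420)),B[:420]]) if 0 else np.hstack([cv2.resize(A,(440,540)),B]))
A=cv2.imread('pics/ctray.png');B=cv2.imread('pics/cstray.png')
cv2.imwrite('pics/ctr2.png',np.hstack([cv2.resize(A,(300,450)),cv2.resize(B,(490,450))]))
```

```text
(no output)
```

View pics/cblocks.png

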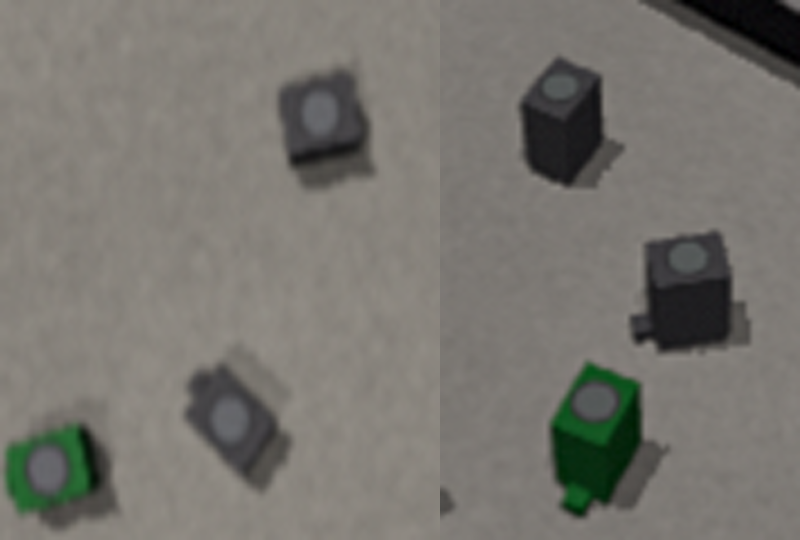

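View pics/ctr2.png

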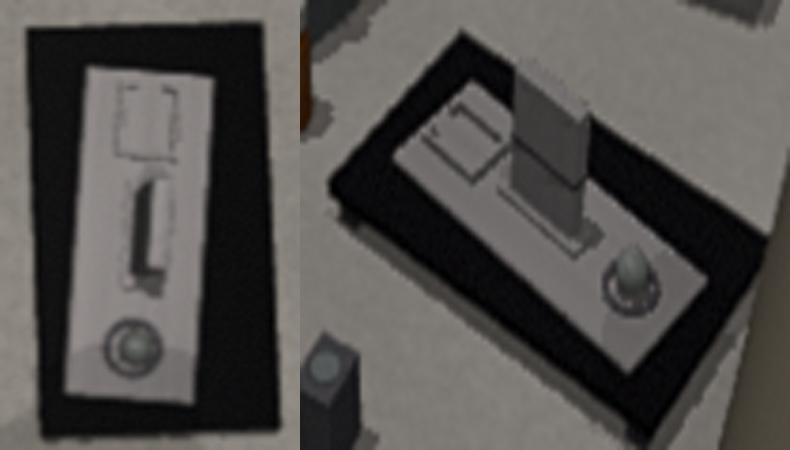

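Run:
```python
from h import *
T={n:load(n+'0') for n in('top','side')}
C={n:cloud(T[n]) for n in T}
for n in T:
    W=C[n]; print(n,'bench z',np.nanmedian(W[150:170,200:230,2]) if n=='top' else np.nanmedian(W[150:170,120:150,2]))
seed={'blk':((238,204),(245,220)),'spare':((257,156),(217,183)),'green':((201,213),(225,250))}
for k,(a,b) in seed.items():
  for n,(u,v) in zip(('top','side'),(a,b)):
    W=C[n]; P=onz(T[n],u,v,0.06)
    m=(W[...,2]>0.052)&(W[...,2]<0.075)&(np.hypot(W[...,0]-P[0],W[...,1]-P[1])<0.05)
    pts=W[m][:,:2].astype(np.float32)
    # rotrect on pixel projected to z=.06 plane
    r=cv2.minAreaRect(pts*1000)
    print(k,n,m.sum(),np.median(W[m][:,2]).round(4),[np.round(x,1) for x in r], pts.mean(0))
# grey-level tray mask on stand
im=T['top']; g=cv2.cvtColor(im['pixels'],cv2.COLOR_RGB2GRAY)
for n,seeds in (('top',(318,150)),('side',(262,165))):
    W=C[n]; g=cv2.cvtColor(T[n]['pixels'],cv2.COLOR_RGB2GRAY)
    P=onz(T[n],*seeds,0.036)
    m=(abs(W[...,2]-0.036)<0.012)&(np.hypot(W[...,0]-P[0],W[...,1]-P[1])<0.2)&(g>70)
    print(n,'traytop z',np.median(W[m][:,2]),m.sum())
    m=cv2.morphologyEx(m.astype(np.uint8),cv2.MORPH_OPEN,np.ones((2,2)))
    c=max(cv2.findContours(m,cv2.RETR_EXTERNAL,cv2.CHAIN_APPROX_NONE)[0],key=cv2.contourArea)
    pw=np.array([onz(T[n],*q[0],0.036)[:2] for q in c],np.float32)*1000
    print(n,'tray',[np.round(x,1) for x in cv2.minAreaRect(pw)])
    # fin top
    m=(W[...,2]>0.10)&(W[...,2]<0.14)&(np.hypot(W[...,0]-P[0],W[...,1]-P[1])<0.15)
    p=W[m]; m2=p[:,2]>0.115
    print(n,'fin',m.sum(),np.round(p[:,2].max(),4),[np.round(x,1) for x in cv2.minAreaRect(p[m2][:,:2].astype(np.float32)*1000)])
```

```text
top bench z 0.0010011532577840487
side bench z 0.0006048810910125324
blk top 185 0.061 [array([444. ,  16.6]), array([40. , 29.6]), np.float64(52.0)] [0.44392812 0.01657774]
blk side 214 0.0595 [array([444.5,  18.3]), array([40.7, 33.3]), np.float64(53.4)] [0.44293264 0.02001487]
spare top 186 0.0607 [array([575.6, -26.6]), array([30.1, 39.7]), np.float64(12.9)] [ 0.57527995 -0.02652875]
spare side 175 0.0594 [array([576.5, -25.2]), array([31.4, 42.5]), np.float64(12.3)] [ 0.5745159  -0.02262223]
green top 184 0.0613 [array([419.9, 111.4]), array([29.6, 40.6]), np.float64(15.7)] [0.42018396 0.11064408]
green side 256 0.0595 [array([420.1, 112.9]), array([30.3, 41.9]), np.float64(16.2)] [0.41869652 0.11476349]
top traytop z 0.03682737032061256 2685
top tray [array([ 547.3, -230.8]), array([ 91.3, 230.1]), np.float64(87.1)]
top fin 152 0.1268 [array([ 549.4, -228.2]), array([12.5, 59.2]), np.float64(87.2)]
side traytop z 0.03610676642668764 1379
side tray [array([ 543.7, -225.3]), array([ 90.7, 227.2]), np.float64(87.2)]
side fin 196 0.123 [array([ 548.7, -226.4]), array([15. , 58.8]), np.float64(88.0)]
```

Candidates for the block: a grey one with no tab at top (257,156) / side (217,183), which is the spare; a green one with a tab at top (201,213) / side (225,250), which is excluded; and a grey one at top (238,204) / side (245,224) whose tab shows up-left in the top crop. I choose the last. The only bare-metal tray is the one on the black stand, at top (333,168). Its block pocket is at the far end with the notch pointing +x, and the ball sits at the near end.

```bash
cat >> h.py <<'E'
def go(P,yaw=None,n=None):
    s=status.observe(); R=np.array(s['tool_rot']); d=R.T@(np.array(P)-np.array(s['position']))
    y=np.degrees(np.arctan2(R[1,0],R[0,0])); 
    t=0 if yaw is None else -np.radians(yaw-y)
    print('t',round(s['time_s'],2),'pos',np.round(s['position'],4),'yaw',round(y,2),'F',np.round(s['ft_force'],2),'w',round(s['grip_width'],4),'tilt',np.round(R[:,2],4))
    print('shift',np.round(d,4),'turn',round(t,4))
E
python3 - <<'E'
from h import *
go([0.444,0.0175,0.20],52.5)
T={n:load(n+'0') for n in('top','side')}
for n,c in (('top',(148,173)),('side',(144,270))):
    g=cv2.cvtColor(T[n]['pixels'],cv2.COLOR_RGB2GRAY)
    crop(T[n],(c[0]-50,c[1]-70,c[0]+50,c[1]+50),4,'rd'+n)
    # plate
    W=cloud(T[n]); P=onz(T[n],*c,0.04)
    m=(abs(W[...,2]-0.04)<0.008)&(np.hypot(W[...,0]-P[0],W[...,1]-P[1])<0.22)
    mm=cv2.morphologyEx(m.astype(np.uint8),cv2.MORPH_OPEN,np.ones((3,3)))
    ct=max(cv2.findContours(mm,cv2.RETR_EXTERNAL,cv2.CHAIN_APPROX_NONE)[0],key=cv2.contourArea)
    pw=np.array([onz(T[n],*q[0],0.04)[:2] for q in ct],np.float32)*1000
    print(n,'plate',[np.round(x,1) for x in cv2.minAreaRect(pw)],'z',np.median(W[m][:,2]))
    # window: ellipse of dark ring rectified onto plane 0.04
    S=4; N=100*S
    G=np.zeros((N,N),np.float32);mx=np.zeros((N,N),np.float32);my=mx.copy()
    for i in range(N):
        for j in range(N):
            q=proj(T[n],[P[0]+(i/S-50)/1e3,P[1]+(j/S-50)/1e3,0.04]); mx[i,j],my[i,j]=q
    R=cv2.remap(g,mx,my,cv2.INTER_LINEAR)
    cv2.imwrite(f'pics/win_{n}.png',R)
    print(n,'seed',P,R.min(),np.median(R))
    for th in (90,100,110):
        d=(cv2.GaussianBlur(R,(0,0),3)<th).astype(np.uint8)
        cs=cv2.findContours(d,cv2.RETR_EXTERNAL,cv2.CHAIN_APPROX_NONE)[0]
        if not cs: continue
        ct=max(cs,key=cv2.contourArea)
        if len(ct)>10:
            e=cv2.fitEllipse(cv2.convexHull(ct)); print(th,'centre',np.round([P[0]*1e3+e[0][1]/S-50,P[1]*1e3+e[0][0]/S-50],1),'axes',np.round(np.array(e[1])/S,1))
E
```

```text
t 0.1 pos [ 0.2033 -0.5107  0.2308] yaw 21.7 F [-0.06  0.05 -0.91] w 0.0851 tilt [-2.0e-04  1.3e-03 -1.0e+00]
shift [ 0.4189 -0.4018  0.0314] turn -0.5375
top plate [array([571.7, 249.7]), array([161.4, 202.3]), np.float64(84.5)] z 0.041025301137680215
top seed [0.52062676 0.25284966 0.04      ] 64 139.0
90 centre [521.9 254.6] axes [58.1 58.5]
100 centre [521.9 254.7] axes [59.6 59.8]
110 centre [521.9 254.7] axes [61.  61.1]
side plate [array([570.6, 250.1]), array([161.2, 203.6]), np.float64(84.9)] z 0.04013691597948249
side seed [0.52020077 0.25488983 0.04      ] 35 111.0
90 centre [521.9 254.5] axes [60.6 61.1]
100 centre [522.  254.5] axes [62.  62.8]
110 centre [522.1 254.6] axes [64.2 65. ]
```

Request:
play_rows:
  targets: "0.03 -0.03 0 -0.1 0;0.06 -0.06 0 -0.2 0;0.09 -0.09 0 -0.3 0;0.12 -0.12 0 -0.4 0;0.15 -0.15 0 -0.5375 0"

```text
time_s: 0.6
position: [0.2876, -0.3144, 0.2311]
tool_rot: [[0.605, 0.796, -0.0], [0.796, -0.605, 0.001], [0.0, -0.0, -1.0]]
ft_force: [0.5, 1.4, 0.7]
grip_width: 0.0852
```

```bash
python3 -c "
from h import *
go([0.444,0.0175,0.20],52.5)"
```

```text
t 0.6 pos [ 0.2876 -0.3144  0.2311] yaw 52.74 F [0.5  1.36 0.69] w 0.0852 tilt [-1.e-04  5.e-04 -1.e+00]
shift [ 0.3589 -0.0764  0.0313] turn 0.0042
```

Request:
play_rows:
  targets: "0.045 -0.01 0 0 0;0.09 -0.02 0 0 0;0.135 -0.03 0 0 0;0.18 -0.04 0.01 0 0;0.225 -0.05 0.02 0 0"

```text
time_s: 1.1
position: [0.385, -0.1054, 0.2112]
tool_rot: [[0.609, 0.793, 0.001], [0.793, -0.609, -0.0], [0.0, 0.001, -1.0]]
ft_force: [0.8, -0.8, 0.6]
grip_width: 0.0853
```

```bash
python3 -c "
from h import *
go([0.444,0.0175,0.20],52.5)"
```

```text
t 1.1 pos [ 0.385  -0.1054  0.2112] yaw 52.48 F [ 0.79 -0.77  0.57] w 0.0853 tilt [ 6.e-04 -4.e-04 -1.e+00]
shift [ 0.1334 -0.028   0.0112] turn -0.0003
```

Request:
play_rows:
  targets: "0.045 -0.01 0.01 0 0;0.09 -0.02 0.011 0 0;0.125 -0.027 0.011 0 0;0.133 -0.028 0.011 0 0;0.133 -0.028 0.011 0 0"

```text
time_s: 1.6
position: [0.4434, 0.016, 0.2]
tool_rot: [[0.607, 0.795, -0.001], [0.795, -0.607, -0.0], [-0.0, -0.001, -1.0]]
ft_force: [-0.6, -0.3, 0.8]
grip_width: 0.0856
```

```bash
python3 -c "
from h import *
go([0.444,0.0175,0.020],52.5)
im=snap('side','side1')
crop(im,(180,110,320,270),4,'s1');snap('top','top1')"
```

```text
t 1.6 pos [0.4434 0.016  0.2   ] yaw 52.63 F [-0.61 -0.31  0.79] w 0.0856 tilt [-7.e-04 -0.e+00 -1.e+00]
shift [ 0.0016 -0.0003  0.18  ] turn 0.0023
```

View pics/s1.png

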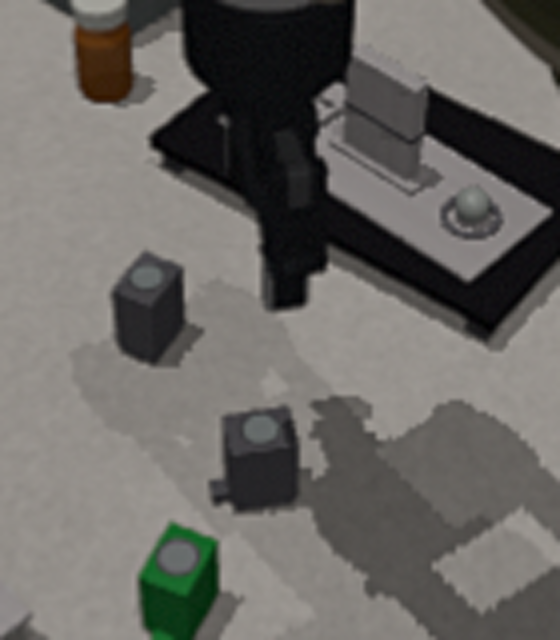

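The gripper hangs open above the tabbed block (side image around (245,224)), with the green and plain blocks clear to either side. Descending.

Request:
play_rows:
  targets: "0.001 0 0.04 0 0;0.001 0 0.08 0 0;0.001 0 0.12 0 0;0.001 0 0.16 0 0;0.001 0 0.175 0 0"
  force: 40

```text
time_s: 2.2
position: [0.4421, 0.015, 0.0227]
tool_rot: [[0.611, 0.792, -0.005], [0.792, -0.611, 0.001], [-0.002, -0.004, -1.0]]
ft_force: [0.6, -1.0, -0.6]
grip_width: 0.0855
```

Request:
play_rows:
  targets: "0 0 0.005 0 0;0 0 0.005 0 0.3;0 0 0.005 0 0.6;0 0 0.005 0 1;0 0 0.005 0 1"
  force: 40

```text
time_s: 2.7
position: [0.4443, 0.016, 0.0212]
tool_rot: [[0.609, 0.793, 0.002], [0.793, -0.609, -0.0], [0.001, 0.002, -1.0]]
ft_force: [-2.7, 0.8, 12.7]
grip_width: 0.0298
```

```bash
python3 -c "
from h import *
go([0.444,0.0175,0.190],52.5)
im=snap('side','side2')
crop(im,(180,150,320,270),5,'s2');snap('top','top2')"
```

```text
t 2.7 pos [0.4443 0.016  0.0212] yaw 52.5 F [-2.7   0.83 12.67] w 0.0298 tilt [ 1.8e-03 -4.0e-04 -1.0e+00]
shift [ 0.0011 -0.0009 -0.1688] turn -0.0
```

View pics/s2.png

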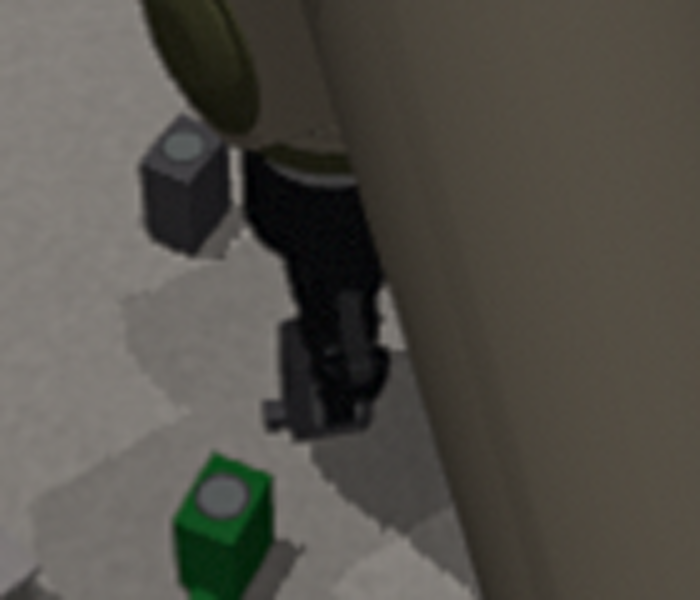

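The pads hold the block across its 30 mm side (opening 29.8 mm) and the tab is free at crop (275,412). Lifting.

Request:
play_rows:
  targets: "0 0 -0.01 0 1;0 0 -0.04 0 1;0 0 -0.08 0 1;0 0 -0.12 0 1;0 0 -0.16 0 1"
  force: 60

```text
time_s: 3.3
position: [0.4434, 0.0164, 0.1828]
tool_rot: [[0.609, 0.793, 0.0], [0.793, -0.609, -0.0], [0.0, 0.0, -1.0]]
ft_force: [0.5, 0.9, -0.8]
grip_width: 0.0292
```

```bash
python3 -c "
from h import *
go([0.6283,-0.2332,0.19],-2.9)"
```

```text
t 3.3 pos [0.4434 0.0164 0.1828] yaw 52.51 F [ 0.47  0.94 -0.81] w 0.0292 tilt [ 5.e-04 -1.e-04 -1.e+00]
shift [-0.0855  0.2986 -0.0071] turn 0.9671
```

Request:
play_rows:
  targets: "-0.01 0.035 0 0.12 1;-0.02 0.07 0 0.25 1;-0.03 0.105 0 0.38 1;-0.04 0.14 0 0.5 1;-0.05 0.175 0 0.62 1"

```text
time_s: 3.8
position: [0.5527, -0.1311, 0.1811]
tool_rot: [[0.958, 0.287, 0.0], [0.287, -0.958, -0.0], [0.0, 0.0, -1.0]]
ft_force: [0.6, 0.7, -1.2]
grip_width: 0.0293
```

```bash
python3 -c "
from h import *
go([0.6275,-0.2332,0.19],-2.9)
T={n:load(n+'0') for n in('top','side')}
# fit tray edges: bright-vs-black mask, lines per side in world at z=.036
for n in T:
    g=cv2.cvtColor(T[n]['pixels'],cv2.COLOR_RGB2GRAY); S=4
    x0,y0=450,-320; N=(200*S,180*S)
    M=np.array([[proj(T[n],[(x0+i/S)/1e3,(y0+j/S)/1e3,0.036]) for j in range(N[1])] for i in range(N[0])],np.float32) if 1 else 0
    R=cv2.remap(g,M[...,0],M[...,1],cv2.INTER_LINEAR); cv2.imwrite(f'pics/rect_{n}.png',R)
"
```

```text
t 3.8 pos [ 0.5527 -0.1311  0.1811] yaw 16.69 F [ 0.58  0.71 -1.16] w 0.0293 tilt [ 2.e-04 -0.e+00 -1.e+00]
shift [ 0.0423  0.1193 -0.0088] turn 0.342
```

View pics/rect_top.png

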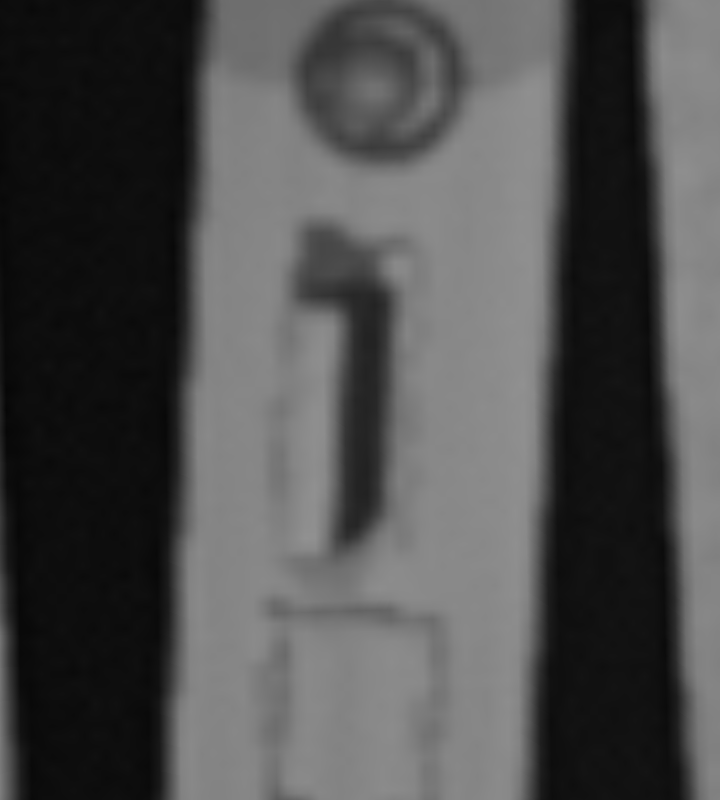

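View pics/rect_side.png

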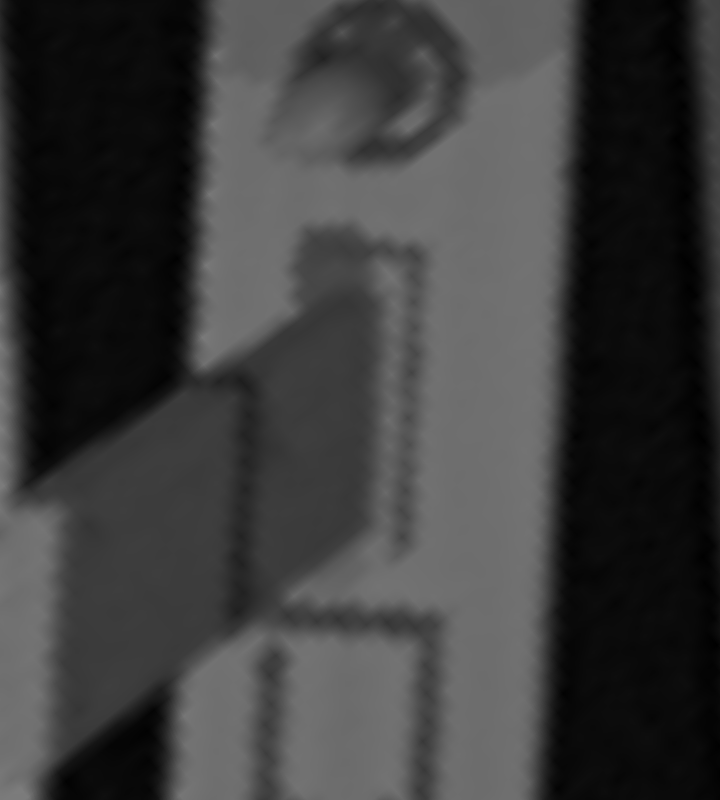

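Request:
play_rows:
  targets: "0.01 0.03 0 0.12 1;0.02 0.06 0 0.24 1;0.033 0.09 0 0.342 1;0.0415 0.118 -0.008 0.342 1;0.0415 0.118 -0.008 0.342 1"

```text
time_s: 4.3
position: [0.6275, -0.2336, 0.189]
tool_rot: [[0.999, -0.048, 0.001], [-0.048, -0.999, -0.001], [0.001, 0.001, -1.0]]
ft_force: [-0.3, 0.6, -1.5]
grip_width: 0.0292
```

```bash
python3 -c "
from h import *
go([0.627,-0.232,0.07],-2.9)
im=snap('side','side3')
crop(im,(190,60,340,200),5,'s3');im=snap('top','top3');crop(im,(290,90,390,220),5,'t3')
W=cloud(load('side3'))
m=(np.hypot(W[...,0]-.63,W[...,1]+.232)<0.06)&(W[...,2]>0.13)&(W[...,2]<0.23)
v,u=np.where(m);print(u.min(),u.max(),v.min(),v.max())"
```

```text
t 4.3 pos [ 0.6275 -0.2336  0.189 ] yaw -2.74 F [-0.32  0.62 -1.46] w 0.0292 tilt [ 0.0014 -0.0013 -1.    ]
shift [-0.0007 -0.0017  0.119 ] turn 0.0028
246 247 90 97
```

View pics/s3.png

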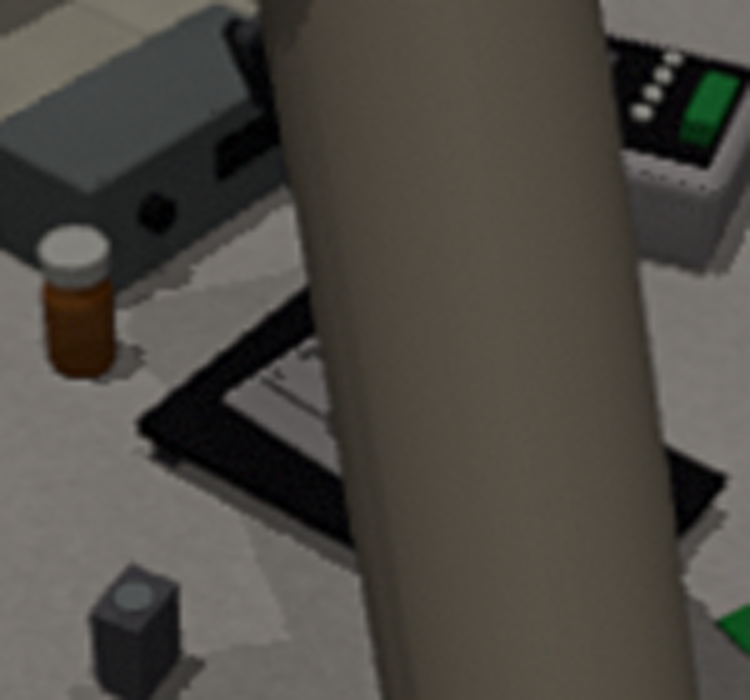

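View pics/t3.png

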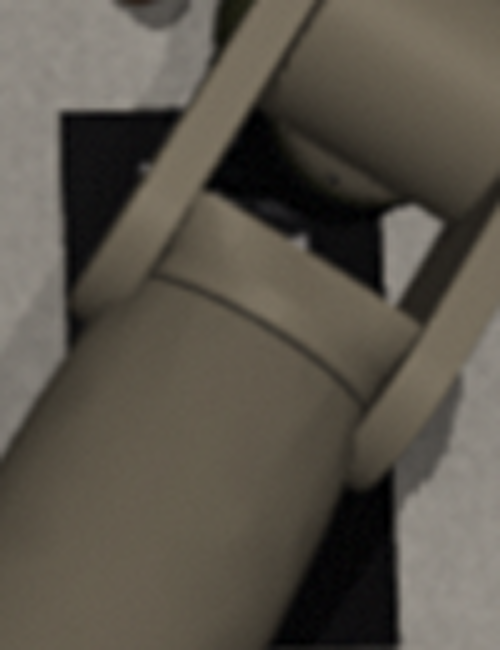

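Both views of the pocket are blocked by the arm (the side view shows only the pocket's left wall, at crop (280,385)). I'll go down on the measured pose and feel for contact.

Request:
play_rows:
  targets: "-0.0005 -0.0015 0.03 0 1;-0.0005 -0.0015 0.06 0 1;-0.0005 -0.0015 0.09 0 1;-0.0005 -0.0015 0.112 0 1;-0.0005 -0.0015 0.12 0 1"

```text
time_s: 4.9
position: [0.6247, -0.2277, 0.0664]
tool_rot: [[0.999, -0.045, -0.004], [-0.045, -0.999, 0.002], [-0.004, -0.002, -1.0]]
ft_force: [0.5, 0.6, -1.8]
grip_width: 0.0296
```

```bash
python3 -c "
from h import *
go([0.627,-0.232,0.058],-2.9)"
```

```text
t 4.9 pos [ 0.6247 -0.2277  0.0664] yaw -2.56 F [ 0.49  0.63 -1.77] w 0.0296 tilt [-0.0039  0.0024 -1.    ]
shift [0.0026 0.0043 0.0084] turn 0.0059
```

Request:
play_rows:
  targets: "0 0 0 0 1;0 0 0 0 1;0 0 0 0 1"

```text
time_s: 5.2
position: [0.6266, -0.2294, 0.07]
tool_rot: [[0.999, -0.045, 0.002], [-0.045, -0.999, -0.001], [0.002, 0.001, -1.0]]
ft_force: [-0.4, 0.3, -1.2]
grip_width: 0.0292
```

```bash
python3 -c "
from h import *
go([0.627,-0.232,0.058],-2.9)
im=snap('side','side4')
crop(im,(190,60,340,200),5,'s4')
im=snap('top','top4');crop(im,(290,90,390,220),5,'t4')
"
```

```text
t 5.2 pos [ 0.6266 -0.2294  0.07  ] yaw -2.61 F [-0.36  0.26 -1.15] w 0.0292 tilt [ 0.0022 -0.0013 -1.    ]
shift [0.0005 0.0025 0.012 ] turn 0.0051
```

View pics/s4.png

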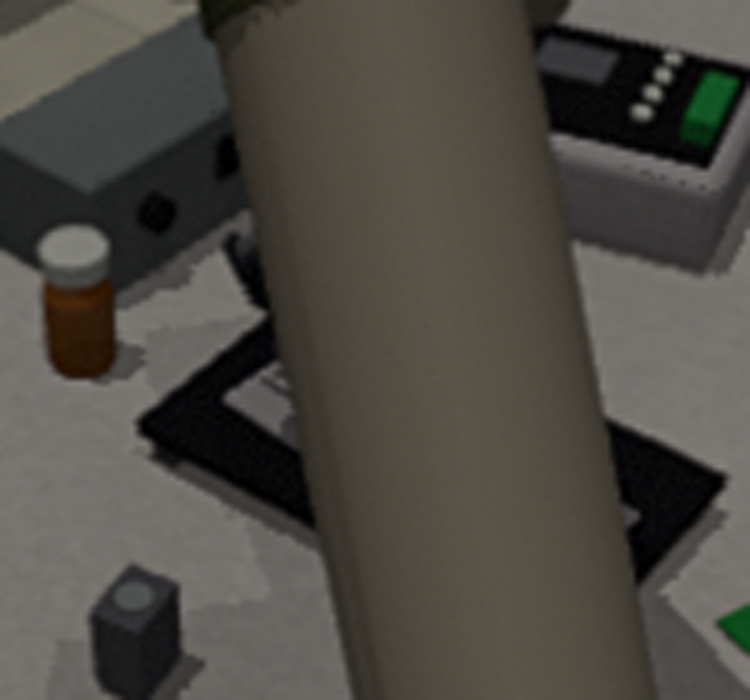

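View pics/t4.png

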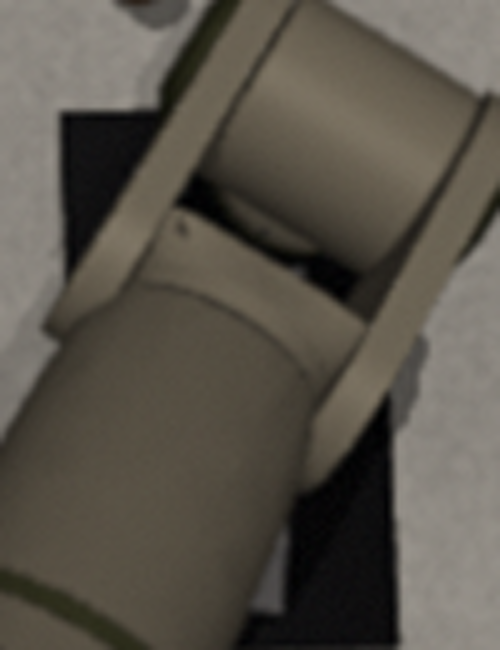

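Request:
play_rows:
  targets: "0.0005 0.0025 0 0.005 1;0.0005 0.0025 0 0.005 1;0.0005 0.0025 0.003 0.005 1;0.0005 0.0025 0.005 0.005 1;0.0005 0.0025 0.005 0.005 1"

```text
time_s: 5.8
position: [0.6262, -0.2317, 0.0628]
tool_rot: [[0.999, -0.051, -0.001], [-0.051, -0.999, 0.001], [-0.001, -0.0, -1.0]]
ft_force: [0.5, -0.5, -0.5]
grip_width: 0.0293
```

```bash
python3 -c "
from h import *
go([0.627,-0.232,0.058],-2.9)
"
```

```text
t 5.8 pos [ 0.6262 -0.2317  0.0628] yaw -2.9 F [ 0.51 -0.48 -0.46] w 0.0293 tilt [-9.e-04  5.e-04 -1.e+00]
shift [0.0008 0.0003 0.0048] turn -0.0001
```

Request:
play_rows:
  targets: "0.0005 0 0.002 0 1;0.0005 0 0.004 0 1;0.0005 0 0.005 0 1;0.0005 0 0.006 0 1;0.0005 0 0.006 0 1"

```text
time_s: 6.3
position: [0.627, -0.2318, 0.0574]
tool_rot: [[0.999, -0.051, 0.0], [-0.051, -0.999, -0.0], [0.0, 0.0, -1.0]]
ft_force: [-0.0, -0.3, -1.1]
grip_width: 0.0292
```

```bash
python3 -c "
from h import *
go([0.627,-0.232,0.058],-2.9)
"
```

```text
t 6.3 pos [ 0.627  -0.2318  0.0574] yaw -2.91 F [-0.02 -0.27 -1.08] w 0.0292 tilt [ 1.e-04 -0.e+00 -1.e+00]
shift [ 0.      0.0002 -0.0006] turn -0.0001
```

Request:
play_rows:
  targets: "0 0 0.001 0 1;0 0 0.002 0 1;0 0 0.002 0 1"

```text
time_s: 6.6
position: [0.6271, -0.2319, 0.0573]
tool_rot: [[0.999, -0.051, 0.001], [-0.051, -0.999, -0.001], [0.001, 0.001, -1.0]]
ft_force: [-5.1, 2.3, 11.9]
grip_width: 0.0296
```

```bash
python3 -c "
from h import *
go([0.627,-0.232,0.058],-2.9)
"
```

```text
t 6.6 pos [ 0.6271 -0.2319  0.0573] yaw -2.9 F [-5.09  2.33 11.85] w 0.0296 tilt [ 1.2e-03 -8.0e-04 -1.0e+00]
shift [-0.      0.0001 -0.0007] turn 0.0
```

Contact at exactly the expected seated height (TCP 0.0573). Releasing.

Request:
play_rows:
  targets: "0 0 -0.001 0 1;0 0 -0.001 0 0.5;0 0 -0.001 0 0;0 0 -0.001 0 0;0 0 -0.001 0 0"

```text
time_s: 7.1
position: [0.6269, -0.2318, 0.0561]
tool_rot: [[0.999, -0.051, -0.0], [-0.051, -0.999, 0.0], [-0.0, -0.0, -1.0]]
ft_force: [-0.0, 1.4, 0.1]
grip_width: 0.0838
```

Request:
play_rows:
  targets: "0 0 -0.02 0 0;0 0 -0.06 0 0;0 0 -0.1 0 0;0 0.02 -0.13 0 0;0 0.07 -0.15 0 0"

```text
time_s: 7.6
position: [0.6247, -0.2961, 0.2087]
tool_rot: [[0.999, -0.046, 0.004], [-0.046, -0.999, -0.002], [0.004, 0.001, -1.0]]
ft_force: [0.7, -1.5, 0.8]
grip_width: 0.0853
```

```bash
python3 -c "
from h import *
go([0.548,-0.228,0.08],-2.9)
im=snap('side','side5')
crop(im,(200,100,340,200),5,'s5');im=snap('top','top5');crop(im,(290,90,390,220),4,'t5')
"
```

```text
t 7.6 pos [ 0.6247 -0.2961  0.2087] yaw -2.64 F [ 0.74 -1.45  0.79] w 0.0853 tilt [ 0.0037 -0.0017 -1.    ]
shift [-0.0803 -0.0647  0.1283] turn 0.0045
```

View pics/s5.png

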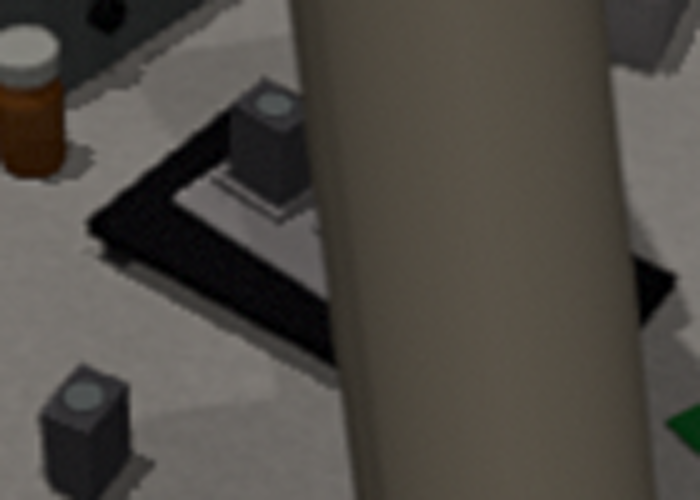

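View pics/t5.png

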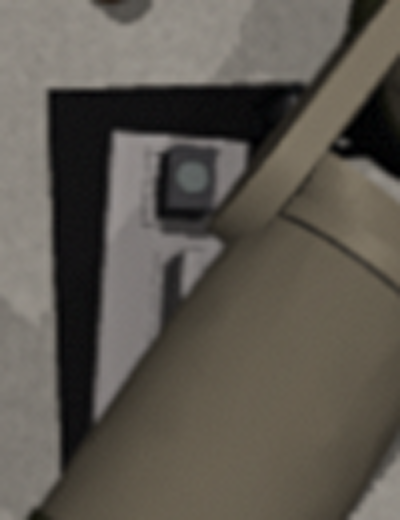

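The block stands upright in the pocket: side crop (270,140), top crop (188,180). I'll measure its top height and move the arm aside to see the tray whole.

Request:
play_rows:
  targets: "-0.03 0.04 0 0 0;-0.06 0.08 0 0 0;-0.09 0.12 0 0 0;-0.12 0.16 0 0 0;-0.12 0.16 0 0 0"

```text
time_s: 8.2
position: [0.4916, -0.4562, 0.204]
tool_rot: [[0.998, -0.057, -0.002], [-0.057, -0.998, -0.0], [-0.002, 0.0, -1.0]]
ft_force: [1.7, 0.3, -0.1]
grip_width: 0.0853
```

```bash
python3 -c "
from h import *
go([0.548,-0.228,0.08],-2.9)
im=snap('side','side6')
crop(im,(210,100,340,200),6,'s6');im=snap('top','top6');crop(im,(290,90,390,220),4,'t6')
for n in('top','side'):
    im=load(n+'6');W=cloud(im)
    m=(np.hypot(W[...,0]-.628,W[...,1]+.232)<0.05)&(W[...,2]>0.088)&(W[...,2]<0.108)
    p=W[m];print(n,'blk',m.sum(),np.median(p[:,2]),[np.round(x,1) for x in cv2.minAreaRect(p[:,:2].astype(np.float32)*1000)])
    A=np.c_[p[:,:2]-p[:,:2].mean(0),np.ones(len(p))];print('plane',np.linalg.lstsq(A,p[:,2],rcond=None)[0].round(4))
    m=(np.hypot(W[...,0]-.548,W[...,1]+.228)<0.045)&(W[...,2]>0.114)&(W[...,2]<0.13)
    p=W[m];print(n,'fin',m.sum(),np.median(p[:,2]) if m.sum() else 0,[np.round(x,1) for x in cv2.minAreaRect(p[:,:2].astype(np.float32)*1000)] if m.sum()>4 else 0)
"
```

```text
t 8.2 pos [ 0.4916 -0.4562  0.204 ] yaw -3.29 F [ 1.67  0.33 -0.05] w 0.0853 tilt [-1.6e-03 -1.0e-04 -1.0e+00]
shift [ 0.0434 -0.231   0.1239] turn -0.0069
top blk 200 0.09679531373873163 [array([ 627.2, -230.4]), array([31.1, 40.8]), np.float64(87.7)]
plane [ 0.0132 -0.0333  0.0966]
top fin 125 0.1203030969113581 [array([ 549.5, -228.1]), array([12.1, 59.5]), np.float64(86.5)]
side blk 139 0.09577585098289665 [array([ 613.7, -229.6]), array([32.2, 68.4]), np.float64(85.8)]
plane [ 0.0663 -0.0715  0.0949]
side fin 112 0.11964803680027836 [array([ 549. , -226.6]), array([15.4, 59.1]), np.float64(86.3)]
```

View pics/s6.png

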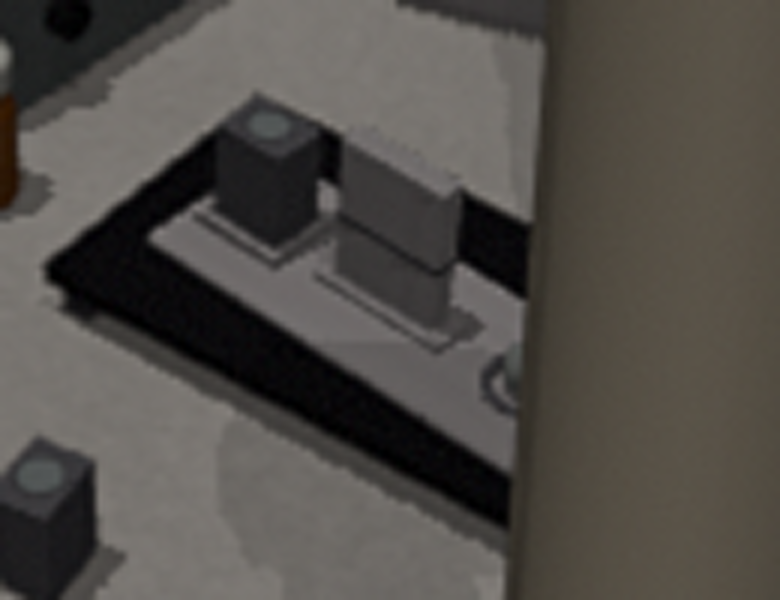

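View pics/t6.png

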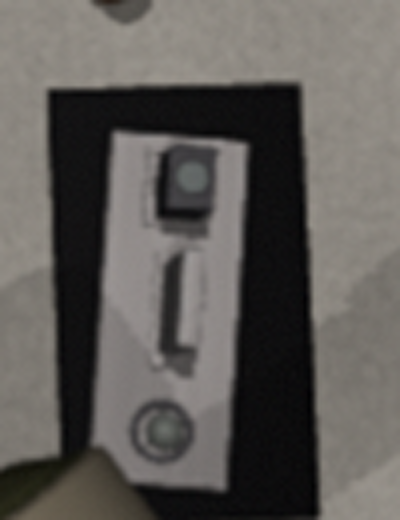

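Seated: the block top is at 96–97 mm in both views (96 expected), upright, with the walls around it. The ball is still in its ring at top crop (163,432), and the tray hasn't moved. Now over the fin.

Request:
play_rows:
  targets: "0.008 -0.04 0 0.0 0;0.016 -0.085 0 0 0;0.024 -0.13 0 0 0;0.034 -0.175 0 0 0;0.044 -0.215 0 0 0"
  force: 100

```text
time_s: 8.8
position: [0.5513, -0.2353, 0.2049]
tool_rot: [[0.999, -0.048, 0.0], [-0.048, -0.999, 0.001], [0.0, -0.001, -1.0]]
ft_force: [0.4, 0.2, 0.2]
grip_width: 0.0852
```

Request:
play_rows:
  targets: "0 -0.01 0 0 0;0 -0.015 0 0 0;0 -0.015 0 0 0;0 -0.015 0 0 0"

```text
time_s: 9.2
position: [0.5511, -0.2252, 0.2047]
tool_rot: [[0.999, -0.052, -0.0], [-0.052, -0.999, -0.0], [-0.0, 0.0, -1.0]]
ft_force: [0.2, -0.8, -0.1]
grip_width: 0.0854
```

```bash
python3 -c "
from h import *
go([0.549,-0.228,0.08],-3)
"
```

```text
t 9.2 pos [ 0.5511 -0.2252  0.2047] yaw -2.95 F [ 0.21 -0.79 -0.11] w 0.0854 tilt [-1.e-04 -1.e-04 -1.e+00]
shift [-0.002   0.0029  0.1247] turn 0.0008
```

Request:
play_rows:
  targets: "-0.002 0.003 0.01 0 0;-0.002 0.003 0.04 0 0;-0.002 0.003 0.07 0 0;-0.002 0.003 0.1 0 0;-0.002 0.003 0.12 0 0"

```text
time_s: 9.7
position: [0.5478, -0.2279, 0.0819]
tool_rot: [[0.999, -0.052, -0.003], [-0.052, -0.999, 0.002], [-0.003, -0.002, -1.0]]
ft_force: [0.9, -0.5, -0.5]
grip_width: 0.0855
```

Request:
play_rows:
  targets: "0 0 0.004 0 0;0 0 0.004 0 0;0 0 0.004 0 0"

```text
time_s: 10.0
position: [0.5494, -0.228, 0.0819]
tool_rot: [[0.999, -0.051, 0.002], [-0.051, -0.999, -0.001], [0.002, 0.001, -1.0]]
ft_force: [0.2, -0.3, 1.3]
grip_width: 0.0854
```

```bash
python3 -c "
from h import *
go([0.549,-0.228,0.08],-3)
"
```

```text
t 10.0 pos [ 0.5494 -0.228   0.0819] yaw -2.94 F [ 0.16 -0.31  1.33] w 0.0854 tilt [ 0.0015 -0.001  -1.    ]
shift [-0.0004  0.      0.0019] turn 0.0011
```

Request:
play_rows:
  targets: "0 0 0 0 0.5;0 0 0 0 0.7;0 0 0 0 0.8;0 0 0 0 1;0 0 0 0 1"
  force: 30

```text
time_s: 10.5
position: [0.5492, -0.2275, 0.0811]
tool_rot: [[0.999, -0.051, 0.0], [-0.051, -0.999, -0.001], [0.0, 0.001, -1.0]]
ft_force: [0.9, 5.5, -4.7]
grip_width: 0.0138
```

Request:
play_rows:
  targets: "0 0 0 0 1;0 0 0 0 1;0 0 0 0 1"
  force: 100

```text
time_s: 10.8
position: [0.5491, -0.2276, 0.0811]
tool_rot: [[0.999, -0.051, 0.0], [-0.051, -0.999, -0.001], [0.0, 0.0, -1.0]]
ft_force: [-0.1, -2.6, 1.9]
grip_width: 0.0132
```

```bash
python3 -c "
from h import *
go([0.549,-0.228,0.22],-3)
"
```

```text
t 10.8 pos [ 0.5491 -0.2276  0.0811] yaw -2.91 F [-0.08 -2.62  1.92] w 0.0132 tilt [ 3.e-04 -5.e-04 -1.e+00]
shift [-1.000e-04  5.000e-04 -1.389e-01] turn 0.0016
```

Request:
play_rows:
  targets: "0 0 -0.001 0 1;0 0 -0.003 0 1;0 0 -0.006 0 1;0 0 -0.01 0 1;0 0 -0.015 0 1"

```text
time_s: 11.3
position: [0.549, -0.2271, 0.0961]
tool_rot: [[0.999, -0.051, -0.0], [-0.051, -0.999, 0.0], [-0.001, -0.0, -1.0]]
ft_force: [0.1, -0.5, -5.0]
grip_width: 0.0134
```

```bash
python3 -c "
from h import *
go([0.549,-0.228,0.18],-3); print(status.observe()['wrist_torque'])
im=snap('side','side7');crop(im,(210,90,340,200),5,'s7');im=snap('top','top7');crop(im,(290,90,390,220),4,'t7')
"
```

```text
t 11.3 pos [ 0.549  -0.2271  0.0961] yaw -2.9 F [ 0.11 -0.53 -5.02] w 0.0134 tilt [-5.e-04  4.e-04 -1.e+00]
shift [ 0.      0.0008 -0.0839] turn 0.0017
[ 0.04392761 -0.04303776  0.10112056]
```

View pics/s7.png

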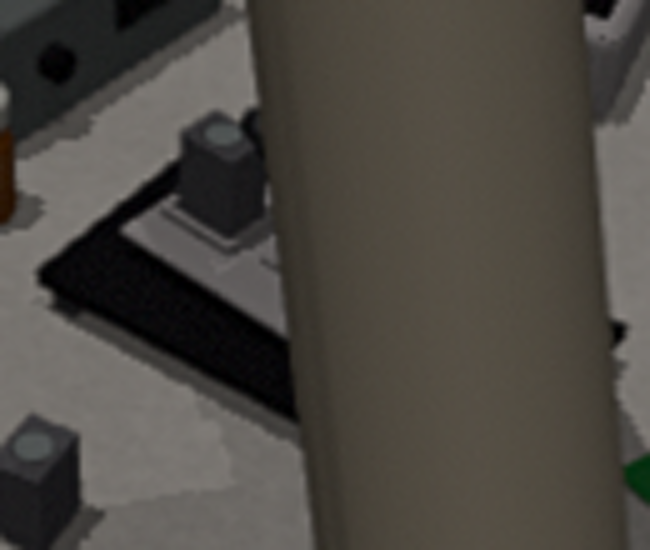

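View pics/t7.png

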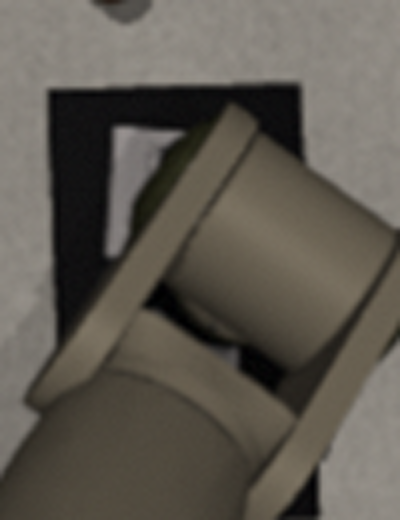

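The tray is off the stand and level, with the block still in its pocket (side crop (222,170)). Carrying on gently.

Request:
play_rows:
  targets: "0 0 -0.006 0 1;0 0 -0.015 0 1;0 0 -0.027 0 1;0 0 -0.041 0 1;0 0 -0.055 0 1"

```text
time_s: 11.9
position: [0.5492, -0.2274, 0.1524]
tool_rot: [[0.999, -0.051, 0.001], [-0.051, -0.999, -0.0], [0.001, 0.0, -1.0]]
ft_force: [0.2, 0.2, -4.3]
grip_width: 0.0123
```

Request:
play_rows:
  targets: "0 0 -0.012 0 1;0.000 -0.002 -0.021 0 1;0.001 -0.006 -0.027 0 1;0.001 -0.012 -0.03 0 1;0.002 -0.02 -0.031 0 1"

```text
time_s: 12.4
position: [0.552, -0.2068, 0.1819]
tool_rot: [[0.999, -0.051, -0.0], [-0.051, -0.999, 0.0], [-0.0, -0.0, -1.0]]
ft_force: [0.6, -0.5, -5.6]
grip_width: 0.0129
```

Request:
play_rows:
  targets: "0.001 -0.01 0 0 1;0.002 -0.022 0 0 1;0.003 -0.036 0 0 1;0.004 -0.051 0 0 1;0.005 -0.066 0 0 1"

```text
time_s: 12.9
position: [0.5605, -0.1402, 0.1818]
tool_rot: [[0.999, -0.05, -0.0], [-0.05, -0.999, 0.0], [-0.0, -0.0, -1.0]]
ft_force: [0.1, 0.5, -5.2]
grip_width: 0.0131
```

Request:
play_rows:
  targets: "0.001 -0.016 0 0 1;0.002 -0.032 0 0 1;0.003 -0.048 0 0 1;0.004 -0.064 0 0 1;0.005 -0.08 0 0 1"

```text
time_s: 13.4
position: [0.5696, -0.0607, 0.1819]
tool_rot: [[0.999, -0.051, -0.0], [-0.051, -0.999, 0.0], [-0.0, -0.0, -1.0]]
ft_force: [0.5, 1.3, -4.8]
grip_width: 0.0128
```

```bash
python3 -c "
from h import *
go([0.602,0.2506,0.175],-2.9); print(status.observe()['wrist_torque'])
im=snap('side','side8');im=snap('top','top8')
"
```

```text
t 13.4 pos [ 0.5696 -0.0607  0.1819] yaw -2.9 F [ 0.47  1.27 -4.79] w 0.0128 tilt [-0.  0. -1.]
shift [ 0.0166 -0.3126  0.0069] turn -0.0
[ 0.03709522  0.03410258 -0.01014637]
```

View pics/side8.png

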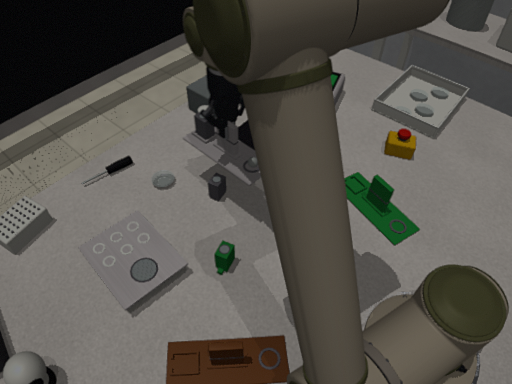

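View pics/top8.png

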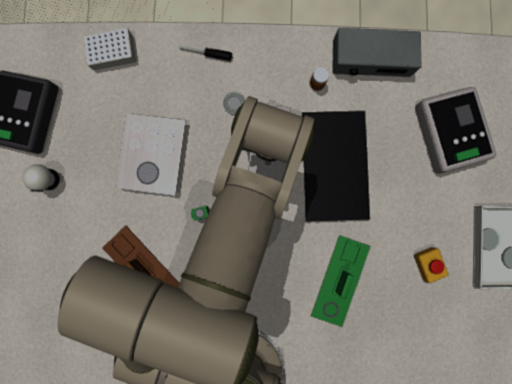

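```bash
python3 -c "
from h import *
crop(load('side8'),(170,90,290,210),6,'s8')
"
```

```text
(no output)
```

View pics/s8.png

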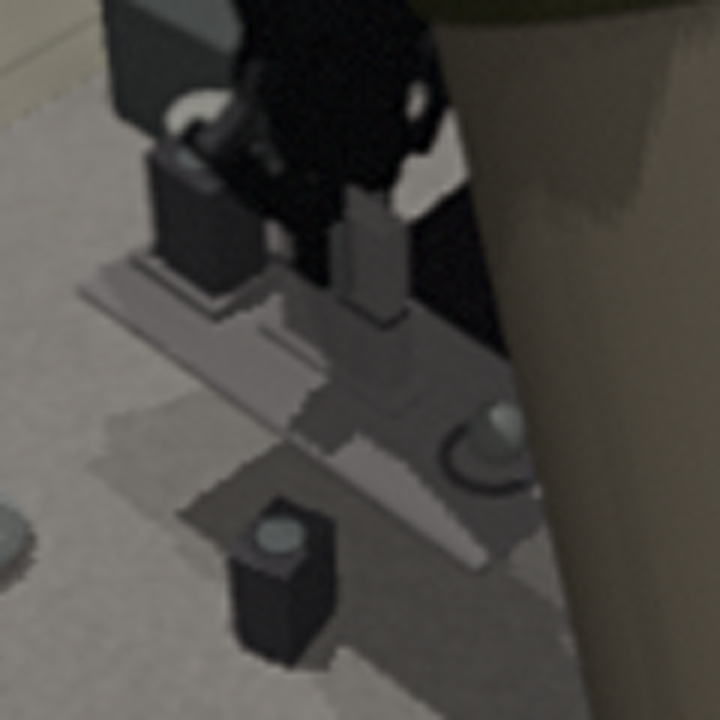

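The tray is level in the grip, with the block seated (crop (210,220)) and the ball in its ring (crop (500,430)). The plain block and the dish are untouched. On to the reader.

Request:
play_rows:
  targets: "0 -0.003 0 0 1;0 -0.008 0 0 1;0.001 -0.016 0 0 1;0.001 -0.028 0 0 1;0.002 -0.043 0 0 1"

```text
time_s: 14.0
position: [0.5737, -0.0185, 0.1819]
tool_rot: [[0.999, -0.051, -0.0], [-0.051, -0.999, 0.0], [-0.0, -0.0, -1.0]]
ft_force: [-1.1, 0.5, -4.8]
grip_width: 0.0129
```

Request:
play_rows:
  targets: "0.001 -0.016 0 0 1;0.002 -0.032 0 0 1;0.002 -0.048 0 0 1;0.003 -0.064 0 0 1;0.004 -0.08 0 0 1"

```text
time_s: 14.5
position: [0.5818, 0.0619, 0.1819]
tool_rot: [[0.999, -0.05, -0.0], [-0.05, -0.999, 0.0], [-0.0, -0.0, -1.0]]
ft_force: [0.2, 0.1, -4.4]
grip_width: 0.0126
```

Request:
play_rows:
  targets: "0.001 -0.016 0 0 1;0.002 -0.032 0 0 1;0.002 -0.048 0 0 1;0.003 -0.064 0 0 1;0.004 -0.08 0 0 1"

```text
time_s: 15.0
position: [0.5899, 0.1415, 0.1819]
tool_rot: [[0.999, -0.051, -0.0], [-0.051, -0.999, 0.0], [-0.0, -0.0, -1.0]]
ft_force: [-0.5, 0.3, -4.6]
grip_width: 0.0126
```

Request:
play_rows:
  targets: "0.001 -0.016 0 0 1;0.002 -0.032 0 0 1;0.002 -0.046 0 0 1;0.003 -0.058 0 0 1;0.004 -0.068 0 0 1"

```text
time_s: 15.5
position: [0.5973, 0.2089, 0.1819]
tool_rot: [[0.999, -0.05, -0.0], [-0.05, -0.999, -0.0], [-0.0, 0.0, -1.0]]
ft_force: [0.5, -0.4, -5.5]
grip_width: 0.0128
```

Request:
play_rows:
  targets: "0.001 -0.008 0 0 1;0.0015 -0.014 0.001 0 1;0.002 -0.019 0.002 0 1;0.002 -0.023 0.003 0 1;0.002 -0.026 0.004 0 1"

```text
time_s: 16.0
position: [0.6005, 0.2338, 0.1777]
tool_rot: [[0.999, -0.051, -0.0], [-0.051, -0.999, -0.0], [-0.0, 0.0, -1.0]]
ft_force: [-0.1, -0.3, -5.4]
grip_width: 0.0133
```

```bash
python3 -c "
from h import *
go([0.602,0.2506,0.172],-2.9)
"
```

```text
t 16.0 pos [0.6005 0.2338 0.1777] yaw -2.92 F [-0.15 -0.32 -5.36] w 0.0133 tilt [-2.e-04 -0.e+00 -1.e+00]
shift [ 0.0006 -0.0169  0.0057] turn -0.0003
```

Request:
play_rows:
  targets: "0 -0.004 0.001 0 1;0 -0.008 0.002 0 1;0.0005 -0.012 0.004 0 1;0.0005 -0.015 0.005 0 1;0.0005 -0.017 0.006 0 1"

```text
time_s: 16.5
position: [0.6018, 0.2509, 0.1717]
tool_rot: [[0.999, -0.051, -0.0], [-0.051, -0.999, -0.0], [-0.0, 0.0, -1.0]]
ft_force: [0.0, 1.0, -3.3]
grip_width: 0.013
```

Request:
play_rows:
  targets: "0 0 0 0 1;0 0 0 0 1;0 0 0 0 1"

```text
time_s: 16.8
position: [0.6019, 0.2505, 0.172]
tool_rot: [[0.999, -0.051, 0.0], [-0.051, -0.999, -0.0], [0.0, -0.0, -1.0]]
ft_force: [-0.5, -0.8, -4.7]
grip_width: 0.0131
```

```bash
python3 -c "
from h import *
go([0.602,0.2506,0.172],-2.9)
im=snap('side','side9');im2=snap('top','top9');crop(im,(60,120,240,300),4,'s9');crop(im2,(90,90,220,220),4,'t9')
"
```

```text
t 16.8 pos [0.6019 0.2505 0.172 ] yaw -2.91 F [-0.52 -0.77 -4.69] w 0.0131 tilt [ 2.e-04 -0.e+00 -1.e+00]
shift [ 0.0001 -0.0001  0.    ] turn -0.0003
```

View pics/s9.png

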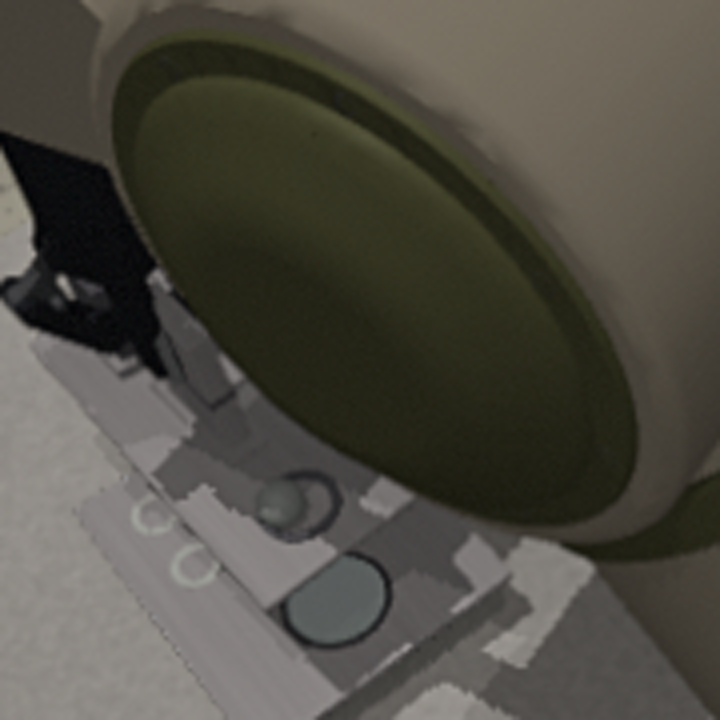

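View pics/t9.png

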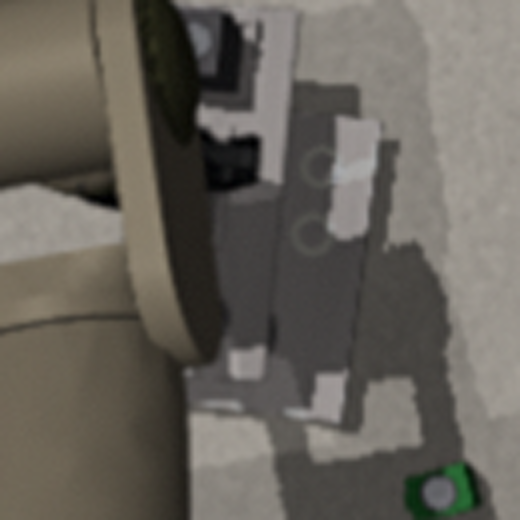

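Run:
```python
from h import *
im=load('side9'); W=cloud(im); g=cv2.cvtColor(im['pixels'],cv2.COLOR_RGB2GRAY)
T2=load('top9');W2=cloud(T2)
# ring on plane
P=onz(im,137,246,0.128);print('ring guess',P)
S=5;N=120*S
M=np.array([[proj(im,[.52+(i/S-60)/1e3,.2546+(j/S-60)/1e3,0.128]) for j in range(N)] for i in range(N)],np.float32)
R=cv2.remap(g,M[...,0],M[...,1],cv2.INTER_LINEAR)
cv2.circle(R,(N//2,int(N/2+1.9*S)),5,255,1);cv2.imwrite('pics/ring.png',R)
# tray top plane from depth, both
for n,w in(('side',W),('top',W2)):
    x,y=w[...,0]-.6019,w[...,1]-.2505; c,s=np.cos(np.radians(-2.9)),np.sin(np.radians(-2.9))
    a=c*x+s*y;b=-s*x+c*y
    m=(abs(w[...,2]-.126)<.006)&(abs(a)<.115)&(abs(b)<.045)&~((np.hypot(a+.08,b)<.025))&~((abs(a-.08)<.03)&(abs(b)<.025))
    p=w[m];A=np.c_[a[m],b[m],np.ones(m.sum())];k=np.linalg.lstsq(A,p[:,2],rcond=None)[0]
    print(n,m.sum(),'z0',k[2].round(4),'slope deg',np.degrees(k[:2]).round(2),'a range',a[m].min(),a[m].max(),'b',b[m].min(),b[m].max())
```

```text
ring guess [0.51912041 0.25122595 0.128     ]
side 1948 z0 0.1274 slope deg [ 0.16 -0.62] a range -0.11490713114397182 0.11418681724798471 b -0.04313365754506206 0.044974932861357474
top 1022 z0 0.128 slope deg [-0.04  0.44] a range -0.11496665638950083 0.1147484991544592 b -0.044955171125466244 0.030404990823065855
```

View pics/ring.png

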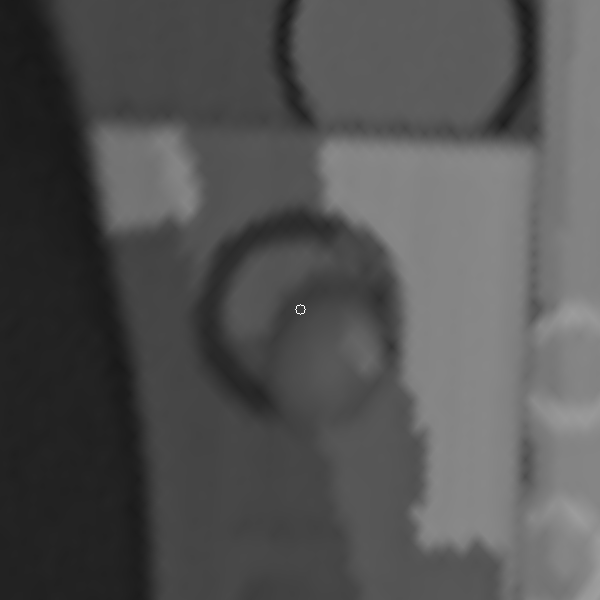

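The rectified side view puts the ring at about (300,312) px, within 1 mm of the window-centre mark at (300,309), with the ball inside it. Depth puts the underside at 121–122 mm, so I lower it 1 mm and let it settle.

Request:
play_rows:
  targets: "0 0 0.0005 0 1;0 0 0.001 0 1;0 0 0.001 0 1;0 0 0.001 0 1;0 0 0.001 0 1"

```text
time_s: 17.4
position: [0.6019, 0.2506, 0.1709]
tool_rot: [[0.999, -0.051, 0.0], [-0.051, -0.999, 0.0], [0.0, -0.0, -1.0]]
ft_force: [-0.1, -0.4, -5.0]
grip_width: 0.013
```

Request:
play_rows:
  targets: "0 0 0 0 1;0 0 0 0 1;0 0 0 0 1;0 0 0 0 1;0 0 0 0 1"

```text
time_s: 17.9
position: [0.6019, 0.2506, 0.1709]
tool_rot: [[0.999, -0.051, -0.0], [-0.051, -0.999, -0.0], [-0.0, 0.0, -1.0]]
ft_force: [0.7, -0.3, -4.9]
grip_width: 0.0133
```

Run:
```python
from h import *
go([0.602,0.2506,0.171],-2.9); print(np.abs(status.observe()['qvel']).max())
im=snap('side','side10');crop(im,(60,120,240,300),4,'s10')
t=snap('top','top10');W=cloud(t)
m=(abs(W[...,2]-.06)<.008)&(np.hypot(W[...,0]-.5756,W[...,1]+.0266)<.05)
print('spare',m.sum(),cv2.minAreaRect(W[m][:,:2].astype(np.float32)*1000) if m.sum()>4 else 0)
crop(t,(215,80,285,180),6,'t10')
```

```text
t 17.9 pos [0.6019 0.2506 0.1709] yaw -2.9 F [ 0.73 -0.32 -4.9 ] w 0.0133 tilt [-0. -0. -1.]
shift [ 0.0001  0.     -0.0001] turn -0.0001
0.7680379400322411
spare 184 ((575.5732421875, -26.632049560546875), (30.154983520507812, 39.77582550048828), 12.913626670837402)
```

View pics/s10.png

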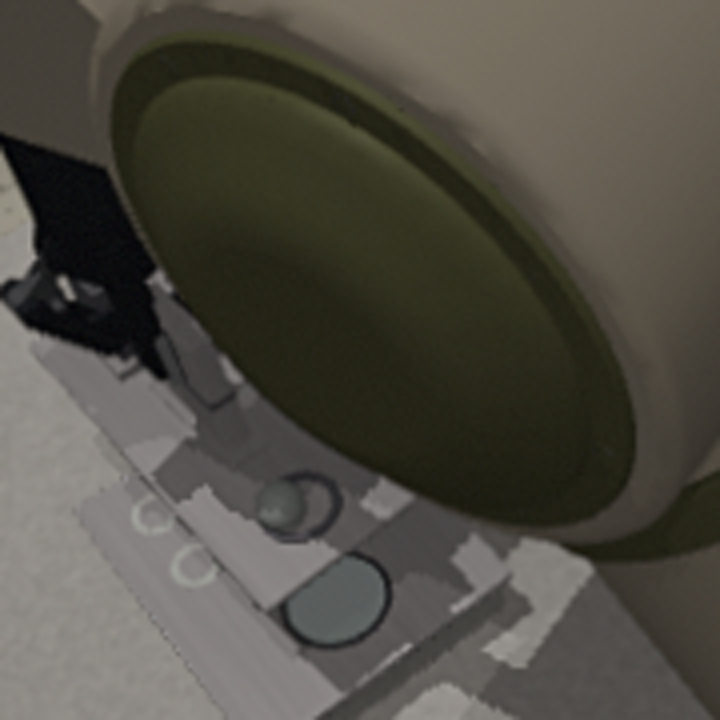

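View pics/top10.png

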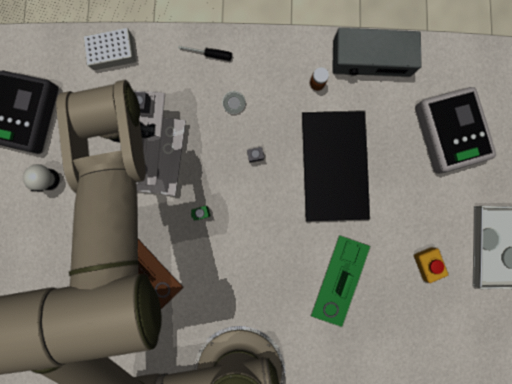

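The ball rests in its ring at side crop (280,505). The block is on the tray at top (143,103), and the plain block (257,156) and dish (234,103) are where they stood. Handing in.

```bash
python3 -c "
from rig import env
env.close_job()"
```

```text
the job is handed in; nothing more can be done
```

The job is handed in at about 18 s of robot time. The tabbed block stands in the tray's pocket, and the arm is holding the tray still above the reader, with the ball in its pocket over the window. No verdict was reported.

- **Block:** I lowered it until I felt contact at the expected seated height, then let go. Its top then measured 96–97 mm above the bench (96 expected). The tab and notch themselves were hidden from both cameras, so their fit is inferred from that height.
- **Tray and ball:** The tray's ball pocket is within about 1–2 mm of the window centre in the side view. The tool reads level and steady, and the underside is nominally 80 mm above the plate. The depth readings came out 1–2 mm higher, before I lowered the tray by 1 mm, and their tilt of about 0.5° disagreed in sign between the two cameras, so I treated it as noise.
- **Undisturbed items:** The plain block's measured position is unchanged to 0.1 mm. The dish was checked only by eye, and it is where it was.

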